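# Show the underside joint of a brazed stay end to the inspection camera

### The arm

A 6-joint arm with a two-finger parallel gripper is mounted at the origin on a cart in front of the work surface, level with it; the furniture and walls round the work are solid. World frame = base frame: x ahead of the robot, y to its left, z up, the work surface at z = 0. Lengths are in m, angles in rad, forces in N, time in s.
With the tool pointing down it reaches from about 0.35 to 0.85 m from the base axis. Payload 8.1 kg.
Tool frame: the origin (TCP) lies midway between the tips of the shut fingers; the grasp point (between the pads) lies robot.grip_depth behind it (robot.grip_depth is the distance from the TCP to the grasp point, in m); z points along the fingers, y is the line along which they close (so a half turn about z gives the same grasp; the last joint's range is limited). The gripper opens to 93 mm and grips with 3 to 60 N. Pads are 15 mm wide; open, the fingers measure 128 mm over their backs; the gripper's body (75 mm by 188 mm) begins 65 mm behind the grasp point.
Start: joints at [-1.185, 0.13, 1.488, -0, 1.523, -0.085], TCP at [0.272, -0.535, 0.219] pointing down, gripper open.
Joint ranges: [-2.96, 2.96], [-0.89, 2.26], [0.02, 2.5], [-1.34, 4.48], [0, 2.73], [-2.66, 2.66]. Speed limits (rad/s): [2.39, 2.39, 2.79, 3.14, 3.14, 3.14].

### API

Orientations are given as a rotation vector (axis times angle).
In Python, from plant import robot gives the robot as it stands.
- The arm moves only by the tool carry_out, never from a script. Its argument "rows" is a list of rows, each a list of 6 numbers: the shift along the tool's x, y, z in m, then the turn, a rotation vector about the tool's x, y, z in degrees. A call has 1 to 12 rows; each row is the pose to reach, as a shift and turn from the pose commanded when the call began, along the tool's axes at that moment; what a row does not reach only later rows make up. A row lasts 1/8 s, in which the tool goes at most 62.5 mm and 10.7 degrees, less where a joint would pass 70% of its speed; a pose out of reach is approached as far as the arm can. A call with a gripper value outside its range is refused whole. "jaw" is the closure in counts, from 0 (fully open) to 255 (shut), set as the call begins (left out, the last holds). The fingers move at their own pace and stop on an object; "force" is the grip in N (left out, the last holds). Time passes only in rows, so rows that repeat a pose let the fingers close. It gives the time, the measured TCP pose, the force, the opening and the grip force at its end, in the units of the state.
- robot.read_state(): the state, without advancing time (a new reading comes with each control period).
- robot.read_camera(name): name is "side" or "top" or "wrist"; returns the picture (420x560x3 uint8, red, green, blue); there is no depth.
- robot.camera_model(name): a dict with "fx", "fy", "cx", "cy" (pixels), "R" (3x3) and "t" (3): a world point X has camera coordinates R X + t; the wrist camera has in their place "mount" (4x4, takes a point from camera to tool coordinates, whose origin is the TCP and whose axes are the flange's). Camera axes: x right, y down, z forward; pixel columns grow to the right and rows downward; lengths in m; the calibration is good to about 2 mm. A picture is of the moment at which its call begins: read the wrist's pose just before it. camera_model takes no time and is no camera call.
- robot.close_job(): hands the job in; it is judged then, once.
Trained networks look in the newest picture that a camera, given by its name, has taken for a name from the list of things; names that differ only in an ending like _2 or _b are one class to them, and where a whole thing is asked for, a point or a joint stands for the part that bears it (a point fixed in the world has none). Each returns a list of dicts, best first, with "conf" (0 to 1); they miss things now and then, are a little off and sometimes report something else, mostly with a low value. They report only what shows in the picture. A call takes as long as a camera call.
- robot.outline_of(camera, target): "pixels" (420x560 bool, what is visible of it) and "pixel" ([column, row] in pixels, amid what is visible of it).
The state is a dict: "t": time; "q": joint angles; "dq": joint speeds; "joint_torque": joint torques, N m; "tool_pos": TCP position; "orientation": TCP orientation; "force": force on the tool from outside, world axes, zero at the start; "wrist_torque": the same for the moment, N m; "opening": finger opening in m; "gripper_force": force on a finger pad.
Only numpy, scipy, OpenCV 4.12 (cv2) and the standard library are available. Lean on these libraries where they do the work, as an engineer would, in place of code of your own. Each camera call takes 0.05 s, during which the arm holds its last target. There are 200 camera calls.

### The job

Swing the red lever of the clamp fixture right up to free the brazed stay end, then lift the part up off its pin. Hold it in front of the inspection camera so that the joint on its underside is centred over the lens, 120 mm from the glass along the line in which the camera looks, with the flat underside of the plate square to the lens and the eye end pointing to the top of the camera's picture (away from the robot and upwards); finish holding it there, still, in the gripper alone. Do not touch the camera, and leave everything else on the bench alone.

Things in the scene. Friction and masses are not known exactly. Their poses are not given: they have to be found in the camera images.
- stay_end: the part: brazed end of a bicycle stay, steel, 0.2 kg. Tube 22 mm thick along its x from -100 (open end) to +60 mm (domed); origin on the tube's axis, 11 mm from the centre of mass: grip here. Beyond the dome a plate (6 mm thick in z, 30 mm wide in y), then an eye 41 mm across with a 13.5 mm hole at x = +106 mm. z is up out of the plate as it lies in the fixture, tube axis level
- weld (a point): the joint to be shown: middle of the brass-coloured brazing on the plate's underside, at x = +57, y = 0, z = -4 mm of stay_end, with the same axes. (The upper face has the same brazing.)
- eye_tip (a point): outermost point of the part's eye, at x = +126.5 mm of stay_end
- toggle_fixture: white aluminium fixture screwed to the bench, base plate 70 x 200 x 12 mm; origin on its underside, y along it, away from the red lever. The part lies across it, its x parallel to the fixture's x: part's origin at x = -88, y = +25, z = 45 mm with free space round it down to a bar 10 mm high, tube in a V rest at x = -130 mm, plate on a block 42 mm high, pressed down by the clamp arm
- axle_pin (a point): top of the upright pin, 12 mm thick, that stands in the part's eye; it ends 8 mm above the plate's upper face, so the part must go straight up 15 mm or more before it moves aside
- toggle_fixture_lever (a joint): angle of the red clamp lever, rad: 0 lying low, clamped; 1.15 fully up at its stop, about upright. Turns about a level axis along the fixture's x through lever_pivot; the handle rises from the -y end and goes over towards +y, lifts the clamp arm off the part (0.8 rad per rad; the part can only pass it from about 1.0) and stays where it is left. Stiff: about 8 N at the handle
- lever_grip (a point): middle of the red handle, which is round, 19 mm thick, 47 mm long and in line with the lever; moves with the lever. At angle 0 it is at x = 0, y = -108, z = 71.5 mm of the fixture and the handle is nearly level along y
- lever_pivot (a point): point on the lever's turning axis, at x = 0, y = -41.4, z = 46 mm of the fixture
- camera_stand: inspection camera on a dark magnet foot, 56 x 50 x 50 mm, fixed to the bench; origin on the underside of the foot, which is centred under its post. The blue camera with its round black lens and white ring light (52 mm across) leans out to -x of the stand
- lens (a point): centre of the lens glass, 140 mm above the bench and 80 mm to -x of the foot's centre. z is the direction in which the camera looks (up and towards the robot, 30 degrees off vertical), x is up in its picture (away from the robot and upwards), y is to the side
- mig_pliers: pliers with red grips lying on the bench
- chipping_hammer: chipping hammer with a coil handle lying on the bench
- c_clamp: red C-clamp lying on the bench
- marker: white and black paint marker lying on the bench
- tube_stub_0: bare tube offcut, 28 mm across, 75 mm high, standing
- tube_stub_1: bare tube offcut, 28 mm across, 55 mm high, standing
- dropout_0: flat grey laser-cut forked plate, 54 x 85 x 6 mm, lying on the bench; not the part of this job
- magnet_square: blue three-cornered welding magnet lying on the bench

How it is judged:
By the outcome, as a careful person would: the job done as asked, in the order asked, and still so for the second after the job is handed in, while the arm keeps its last pose, push and grip.
It also fails if it takes over 48 s, if anything falls off the work surface, if the arm or the gripper's body presses on something with over 40 N, if the wrist force passes 120 N, or if a joint passes its speed limit or range.

## Working session

There is one attempt and no reset: what is moved stays moved. The work goes in short steps, Python scripts to look and compute and a tool call to move; the robot and the scene stay as the last step left them, time stands still between calls to the robot, and variables do not carry over. Pictures are saved under pics/ and viewed, at most 10 in all, crops included, and the job is handed in when it is done.

Besides the shell and the picture viewer there is one more tool, called after "Request:" by a JSON object that holds its "op" and its "data". carry_out: Moves the arm, as the interface text tells. Its arguments: {"type":"object","properties":{"rows":{"type":"array"},"jaw":{"type":"number"},"force":{"type":"number"}},"required":["rows"]}

```bash
mkdir -p pics; ls; python3 - <<'E'
from plant import robot
import cv2,numpy as np
print(robot.grip_depth, robot.read_state())
ims=[]
for c in ["side","top","wrist"]:
    m=robot.camera_model(c);print(c,{k:np.round(np.array(v),4).tolist() for k,v in m.items()})
    im=robot.read_camera(c)[:,:,::-1]; cv2.imwrite(f"pics/{c}0.png",im)
    for n in ["stay_end","toggle_fixture","toggle_fixture_lever","camera_stand","lens"]:
        for d in robot.outline_of(c,n)[:2]:
            print(c,n,round(d["conf"],2),np.round(d["pixel"],1),d["pixels"].sum())
E
```

```text
pics
0.0188 {'t': 0.0, 'q': array([-1.18540805e+00,  1.31138722e-01,  1.48925814e+00,  2.30229135e-05,
        1.52295476e+00, -8.53885359e-02]), 'dq': array([ 0.00050199, -0.00137182,  0.00073069,  0.00012383,  0.00227313,
        0.00099046]), 'joint_torque': array([-2.55206360e-03, -5.59844577e+01, -4.91764104e+01,  7.70026096e-02,
        3.55837180e-02, -1.96415795e-04]), 'tool_pos': array([ 0.27197627, -0.53420775,  0.21761243]), 'orientation': array([-3.05326535e+00, -7.32276294e-01,  3.76969829e-04]), 'force': array([ 0.09559343,  0.00794138, -0.08866552]), 'wrist_torque': array([-0.02474137,  0.01609543, -0.02128903]), 'gripper_force': 0.0, 'opening': 0.09331866723512998}
side {'fx': 539.6139, 'fy': 539.6139, 'cx': 277.4232, 'cy': 207.7137, 'R': [[0.9993, -0.0314, -0.0192], [-0.0339, -0.5834, -0.8115], [0.0143, 0.8116, -0.584]], 't': [-0.492, 0.1214, 1.6389]}
side stay_end 0.91 [273.5 276.4] 687
side stay_end 0.45 [315.3 297.7] 159
side toggle_fixture 0.82 [293.8 284.5] 1766
side toggle_fixture_lever 0.69 [270.4 324.1] 312
side toggle_fixture_lever 0.55 [315.9 295. ] 120
side camera_stand 0.71 [323.7 174.7] 889
side lens 0.8 [312.4 166.2] 430
top {'fx': 399.0286, 'fy': 399.0286, 'cx': 277.9522, 'cy': 211.6124, 'R': [[0.0021, -0.9999, 0.0143], [-0.9831, -0.0046, -0.183], [0.183, -0.0137, -0.983]], 't': [0.0024, 0.5021, 1.2151]}
top stay_end 0.97 [344.1 219.5] 524
top toggle_fixture 0.74 [337.1 196.6] 1317
top toggle_fixture_lever 0.67 [378.4 184.8] 126
top toggle_fixture_lever 0.57 [333.4 200.9] 1452
top camera_stand 0.64 [189.3 161.4] 525
top lens 0.76 [194.1 168.4] 304
top lens 0.16 [261.8 160.2] 163
wrist {'fx': 362.5763, 'fy': 362.5763, 'cx': 276.0654, 'cy': 205.1489, 'mount': [[-0.0016, -0.9677, -0.252, 0.0698], [1.0, -0.0016, -0.0001, 0.0012], [-0.0003, -0.252, 0.9677, -0.166], [0.0, 0.0, 0.0, 1.0]]}
wrist stay_end 0.49 [97.3 62.2] 4034
```

View pics/top0.png

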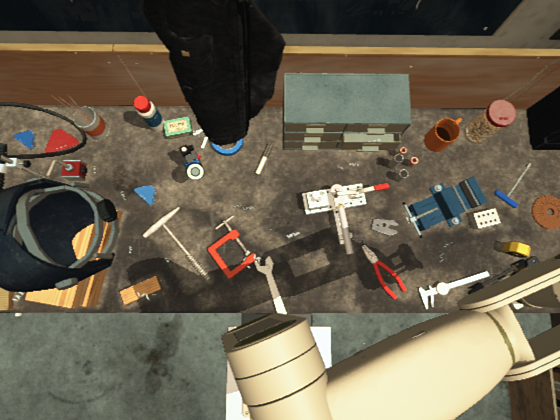

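View pics/side0.png

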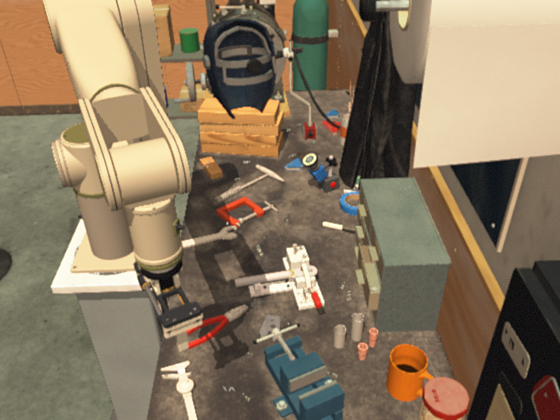

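The top view shows the fixture at about (337,200), with the red lever handle at (378,187) pointing −y and the tube towards the robot. The inspection camera is at (192,165). The side view agrees: lever at (317,300), camera lens at (310,160).

```bash
cat > h.py <<'E'
from plant import robot
import cv2,numpy as np
from scipy.spatial.transform import Rotation as Ro
from scipy.optimize import least_squares
def cam(name,st=None):
    m=robot.camera_model(name); K=np.array([[m["fx"],0,m["cx"]],[0,m["fy"],m["cy"]],[0,0,1]])
    if "R" in m: return K,np.array(m["R"]),np.array(m["t"])
    T=np.eye(4);T[:3,:3]=Ro.from_rotvec(st["orientation"]).as_matrix();T[:3,3]=st["tool_pos"]
    W=np.linalg.inv(T@np.array(m["mount"])); return K,W[:3,:3],W[:3,3]
def proj(c,X):
    K,R,t=c; p=(np.atleast_2d(X)@R.T+t)@K.T; return p[:,:2]/p[:,2:]
def onplane(c,uv,z):
    K,R,t=c; d=R.T@np.linalg.solve(K,[uv[0],uv[1],1]); o=-R.T@t; return o+d*(z-o[2])/d[2]
def tri(obs):
    return least_squares(lambda X:np.concatenate([proj(c,X)[0]-uv for c,uv in obs]),[.5,0,.1])
E
python3 - <<'E'
from h import *
a=cv2.imread("pics/top0.png")[165:265,290:410];b=cv2.imread("pics/side0.png")[235:335,225:345]
c=cv2.imread("pics/top0.png")[135:195,150:222];d=cv2.imread("pics/side0.png")[140:200,280:352]
f=lambda i:cv2.resize(i,(400,333 if i.shape[0]==100 else 267),interpolation=cv2.INTER_CUBIC)
o=np.vstack([np.hstack([f(a),f(b)]),np.hstack([cv2.resize(c,(320,267)),np.zeros((267,80,3),np.uint8),cv2.resize(d,(320,267)),np.zeros((267,80,3),np.uint8)])])
cv2.imwrite("pics/crop.png",o)
T,S=cam("top"),cam("side")
for n,u,v in [("lever",(378.4,187),(317,299)),("lens",(194.1,169),(309.5,160))]:
    r=tri([(T,u),(S,v)]);print(n,r.x,r.cost)
print(onplane(T,(337,200),.03))
E
```

```text
lever [ 0.58159895 -0.31238998  0.0668584 ] 0.6085525679453443
lens [0.61139139 0.25564416 0.13496023] 0.6938177787274525
[ 0.54416916 -0.18662792  0.03      ]
```

View pics/crop.png

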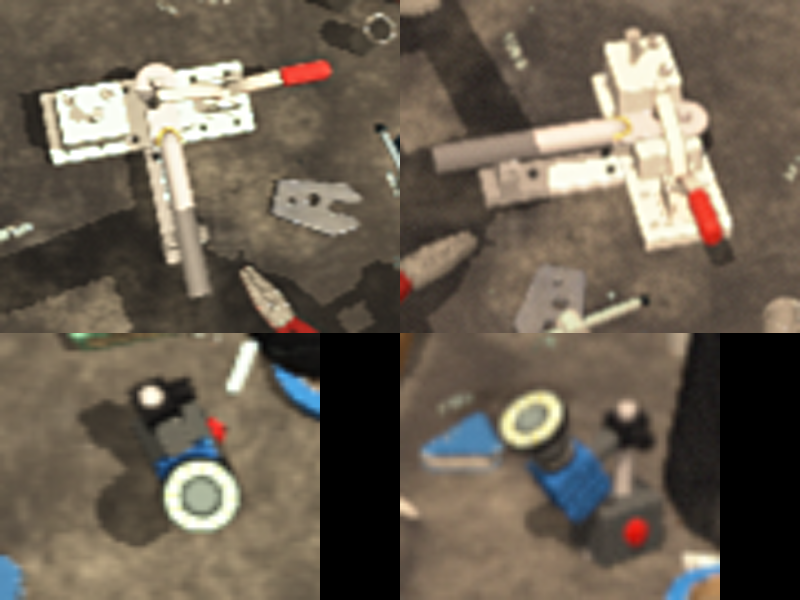

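Crops: fixture corners, handle at (305,73) in the top crop, and lens at (202,497) in the top crop and (533,420) in the side crop. I'll fit the planar poses.

```bash
python3 - <<'E'
from h import *
T,S=cam("top"),cam("side")
ft=lambda u,v:(290+u*.3,165+v*.3003); fs=lambda u,v:(225+(u-400)*.3,235+v*.3003)
P=[(T,ft(45,93),(35,100,12)),(T,ft(52,163),(-35,100,12)),(T,ft(252,130),(-35,-100,12)),(T,ft(240,62),(35,-100,12)),
(T,ft(305,73),(0,-108,71.5)),(S,fs(705,215),(0,-108,71.5)),(S,fs(650,247),(-35,-100,6)),(S,fs(732,235),(35,-100,6)),
(T,ft(200,293),(-188,25,45)),(S,fs(436,160),(-188,25,45))]
def X(p,q):
    c,s=np.cos(p[2]),np.sin(p[2]);q=np.array(q)/1e3;return np.array([p[0]+c*q[0]-s*q[1],p[1]+s*q[0]+c*q[1],q[2]])
f=lambda p:np.concatenate([proj(c,X(p,q))[0]-u for c,u,q in P])
r=least_squares(f,[.54,-.19,0],loss="soft_l1");print(r.x,np.round(f(r.x).reshape(-1,2),1).tolist())
for n,q in [("grip",(-88,25,45)),("lever",(0,-108,71.5)),("pivot",(0,-41.4,46)),("pin",(18,25,53))]:print(n,X(r.x,q))
l=tri([(T,(195.4,171.9)),(S,(309.9,159.5))]);p=tri([(T,(184.2,149.4)),(S,(331,156.9))])
print(l.x,l.cost,p.x,p.cost,np.degrees(np.arctan2(*(p.x-l.x)[[1,0]])),np.linalg.norm((p.x-l.x)[:2]))
s=robot.read_state();print(Ro.from_rotvec(s["orientation"]).as_matrix())
E
```

```text
[ 0.55632934 -0.18667396  0.21308683] [[0.5, 0.6], [3.1, 0.1], [2.6, -2.4], [0.9, -2.3], [-9.2, -0.4], [-1.8, -7.4], [0.4, 1.5], [1.4, -0.0], [-5.9, 1.6], [-2.7, -4.7]]
grip [ 0.4650327  -0.18084945  0.045     ]
lever [ 0.57916895 -0.2922313   0.0715    ]
pivot [ 0.56508452 -0.22713761  0.046     ]
pin [ 0.56863528 -0.15843279  0.053     ]
[0.6067771  0.2515867  0.13719754] 0.7645726015356021 [0.68190309 0.29165229 0.1209009 ] 0.4762908824553009 28.071536751638433 0.08514203044843162
[[ 8.91206273e-01  4.53598256e-01  3.19778465e-05]
 [ 4.53598257e-01 -8.91206271e-01 -6.14875783e-05]
 [ 6.08199127e-07  6.93032109e-05 -9.99999998e-01]]
```

```bash
python3 - <<'E'
from h import *
T,S=cam("top"),cam("side")
ft=lambda u,v:(290+u*.3,165+v*.3003); fs=lambda u,v:(225+(u-400)*.3,235+v*.3003)
B=[1,1,1,1,0,0,1,1,0,0]
P=[(T,ft(45,93),(35,100,12)),(T,ft(52,163),(-35,100,12)),(T,ft(252,130),(-35,-100,12)),(T,ft(240,62),(35,-100,12)),
(T,ft(305,73),(0,-108,71.5)),(S,fs(705,215),(0,-108,71.5)),(S,fs(650,247),(-35,-100,6)),(S,fs(732,235),(35,-100,6)),
(T,ft(200,293),(-188,25,45)),(S,fs(436,160),(-188,25,45))]
def X(p,q,b=0):
    c,s=np.cos(p[2]),np.sin(p[2]);q=np.array(q)/1e3+b*np.array([p[3],p[4],0]);return np.array([p[0]+c*q[0]-s*q[1],p[1]+s*q[0]+c*q[1],q[2]])
f=lambda p:np.concatenate([proj(c,X(p,q,b))[0]-u for (c,u,q),b in zip(P,B)])
r=least_squares(f,[.54,-.19,.2,0,0],loss="soft_l1");print(r.x,np.round(f(r.x).reshape(-1,2),1).tolist())
for n,q in [("grip",(-88,25,45)),("lever",(0,-108,71.5)),("pivot",(0,-41.4,46)),("pin",(18,25,53))]:print(n,X(r.x,q))
E
```

```text
[ 0.56259441 -0.21329092  0.17100023 -0.00235279  0.03261285] [[-0.9, -0.3], [0.8, -0.6], [0.9, -0.7], [0.1, -0.7], [-0.5, -0.9], [-0.1, 0.4], [-2.0, -0.0], [-0.8, -0.7], [0.1, -0.2], [-0.8, 0.0]]
grip [ 0.47162368 -0.20363034  0.045     ]
lever [ 0.58097256 -0.31971575  0.0715    ]
pivot [ 0.56963936 -0.25408711  0.046     ]
pin [ 0.57607768 -0.18559252  0.053     ]
```

The fit is now good (residuals about 1 px). Next I'll hover over the fixture with the tool y axis along the fixture x.

```bash
cat >> h.py <<'E'
def toolR(z,y):
    z=np.array(z,float);z/=np.linalg.norm(z);y=np.array(y,float);y-=z*(y@z);y/=np.linalg.norm(y)
    return np.column_stack([np.cross(y,z),y,z])
def row(p,R,p0=None,R0=None):
    s=robot.read_state()
    if R0 is None: R0=Ro.from_rotvec(s["orientation"]).as_matrix()
    if p0 is None: p0=s["tool_pos"]
    d=R0.T@(np.array(p)-p0);w=Ro.from_matrix(R0.T@R).as_rotvec(degrees=True)
    print("row",[round(x,4) for x in d],[round(x,2) for x in w],"n>=",max(np.linalg.norm(d)/.0625,np.linalg.norm(w)/10.7))
def fx(p,q):
    c,s=np.cos(p[2]),np.sin(p[2]);q=np.array(q)/1e3;return np.array([p[0]+c*q[0]-s*q[1],p[1]+s*q[0]+c*q[1],q[2]])
F=[0.5626,-0.2133,0.171]
E
python3 - <<'E'
from h import *
c,s=np.cos(F[2]),np.sin(F[2])
row(fx(F,(-30,-50,250)),toolR((0,0,-1),(c,s,0)))
E
```

```text
row [np.float64(0.3612), np.float64(-0.1158), np.float64(-0.0313)] [np.float64(0.0), np.float64(0.0), np.float64(-72.82)] n>= 6.805869025185848
```

Request:
{"op": "carry_out", "data": {"rows": [[0.361,-0.116,-0.031,0,0,-72.8],[0.361,-0.116,-0.031,0,0,-72.8],[0.361,-0.116,-0.031,0,0,-72.8],[0.361,-0.116,-0.031,0,0,-72.8],[0.361,-0.116,-0.031,0,0,-72.8],[0.361,-0.116,-0.031,0,0,-72.8],[0.361,-0.116,-0.031,0,0,-72.8],[0.361,-0.116,-0.031,0,0,-72.8],[0.361,-0.116,-0.031,0,0,-72.8],[0.361,-0.116,-0.031,0,0,-72.8]], "jaw": 0}}

```text
t: 2.15
tool_pos: [0.5407, -0.2685, 0.2496]
orientation: [-2.028, -2.399, 0.0]
force: [-1.1, 0.1, 0.0]
opening: 0.0933
gripper_force: 0.0
```

```bash
python3 - <<'E'
from h import *
s=robot.read_state();print(s["t"],s["tool_pos"],s["q"])
im=robot.read_camera("wrist")[:,:,::-1].copy();cv2.imwrite("pics/w1raw.png",im)
W=cam("wrist",s)
for q in [(-88,25,56),(0,-108,81),(0,-41.4,46),(18,25,53),(-188,25,45),(-31,25,48)]:
    u=proj(W,fx(F,q))[0];print(q,u);cv2.circle(im,tuple(int(round(x)) for x in u),3,(0,255,0),1)
cv2.imwrite("pics/w1.png",im)
E
```

```text
2.15 [ 0.54065339 -0.26846732  0.2495862 ] [-5.45751723e-01  1.29395080e-01  1.43322125e+00 -9.82324368e-05
  1.57909405e+00 -7.12899723e-01]
(-88, 25, 56) [215.42397381 103.18000451]
(0, -108, 81) [307.51636527 243.06160523]
(0, -41.4, 46) [305.70912336 170.00586802]
(18, 25, 53) [326.04094048 102.6201515 ]
(-188, 25, 45) [115.65285375 103.96993792]
(-31, 25, 48) [275.14185817 103.01049432]
```

View pics/w1.png

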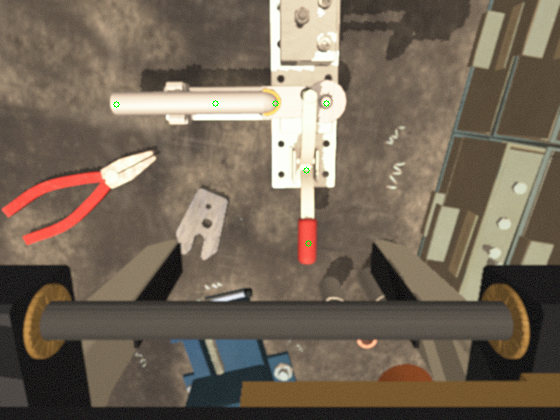

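The projected model matches the wrist view to 1–2 px: handle at (307,241), weld at (275,102), pin at (326,102). Before going down on the handle I'll check clearance to the stubs and the cabinet.

```bash
python3 - <<'E'
from h import *
s=robot.read_state();T,S,W=cam("top"),cam("side"),cam("wrist",s)
robot.read_camera("top");robot.read_camera("side")
inv=lambda X:np.round(np.array([[np.cos(F[2]),np.sin(F[2])],[-np.sin(F[2]),np.cos(F[2])]])@(X[:2]-F[:2])*1e3)
for n in ["tube_stub_0","tube_stub_1"]:
  for cn,c in [("top",T),("side",S),("wrist",W)]:
    for d in robot.outline_of(cn,n)[:3]:
        X=onplane(c,d["pixel"],.0375 if n[-1]=="0" else .0275);print(n,cn,round(d["conf"],2),np.round(d["pixel"]),d["pixels"].sum(),X,inv(X))
# cabinet: front-top edge & front-bottom
for z in (0,.1,.2): print("cab",z,onplane(T,(345,150),z),onplane(T,(345,125),z),onplane(S,(362,272),z),onplane(S,(360,185),z),onplane(W,(425,225),z))
E
```

```text
tube_stub_0 side 0.62 [340. 335.] 242 [ 0.63047404 -0.40462407  0.0375    ] [  34. -200.]
tube_stub_0 side 0.56 [357. 330.] 304 [ 0.67463259 -0.39013756  0.0375    ] [  80. -193.]
tube_stub_0 wrist 0.87 [371. 287.] 580 [ 0.66971795 -0.37527249  0.0375    ] [  78. -178.]
tube_stub_0 wrist 0.6 [332. 291.] 507 [ 0.62603741 -0.38782435  0.0375    ] [  33. -183.]
tube_stub_0 wrist 0.6 [306. 100.] 12391 [ 0.55798262 -0.18522314  0.0375    ] [ 0. 28.]
tube_stub_1 side 0.62 [340. 335.] 242 [ 0.6320415 -0.3959977  0.0275   ] [  37. -192.]
tube_stub_1 side 0.56 [357. 330.] 304 [ 0.67663782 -0.38136758  0.0275    ] [  84. -185.]
tube_stub_1 wrist 0.87 [371. 287.] 580 [ 0.67342219 -0.37988848  0.0275    ] [  81. -183.]
tube_stub_1 wrist 0.6 [332. 291.] 507 [ 0.62858637 -0.39277232  0.0275    ] [  34. -188.]
tube_stub_1 wrist 0.6 [306. 100.] 12391 [ 0.55873166 -0.18481266  0.0275    ] [ 1. 29.]
cab 0 [ 0.72393143 -0.22307392  0.        ] [ 0.81364933 -0.22565424  0.        ] [ 0.72776564 -0.14674405  0.        ] [0.7915862  0.29860086 0.        ] [ 0.72849425 -0.30249654  0.        ]
cab 0.1 [ 0.68873861 -0.20407267  0.1       ] [ 0.77148145 -0.20645239  0.1       ] [ 0.7033535 -0.2545646  0.1      ] [0.76107392 0.148213   0.1       ] [ 0.68065162 -0.27801287  0.1       ]
cab 0.2 [ 0.65354578 -0.18507143  0.2       ] [ 0.72931358 -0.18725054  0.2       ] [ 0.67894136 -0.36238515  0.2       ] [ 0.73056163 -0.00217486  0.2       ] [ 0.63280898 -0.2535292   0.2       ]
```

```bash
python3 - <<'E'
from h import *
c,s=np.cos(F[2]),np.sin(F[2])
row(fx(F,(0,-108,110)),toolR((0,0,-1),(c,s,0)));row(fx(F,(0,-108,52.7)),toolR((0,0,-1),(c,s,0)))
a0=np.arctan2(25.5,66.6);r=np.hypot(25.5,66.6);rows=[]
for a in np.linspace(0,1,13)[1:]*np.radians(68):
    ph=a*40/68; rows.append([round((66.6-r*np.cos(a0+a)+18.8*np.sin(ph))/1e3,3),0,round((-(r*np.sin(a0+a)-25.5)+18.8*(np.cos(ph)-1))/1e3,3),0,round(float(np.degrees(ph)),1),0])
print([[*map(float,x)] for x in np.array(rows)])
E
```

```text
row [np.float64(-0.0581), np.float64(0.0303), np.float64(0.1397)] [np.float64(0.0), np.float64(0.0), np.float64(-0.04)] n>= 2.4680766093138824
row [np.float64(-0.0581), np.float64(0.0303), np.float64(0.197)] [np.float64(0.0), np.float64(0.0), np.float64(-0.04)] n>= 3.3210162823516587
[[0.004, 0.0, -0.006, 0.0, 3.3, 0.0], [0.008, 0.0, -0.013, 0.0, 6.7, 0.0], [0.014, 0.0, -0.019, 0.0, 10.0, 0.0], [0.019, 0.0, -0.024, 0.0, 13.3, 0.0], [0.025, 0.0, -0.029, 0.0, 16.7, 0.0], [0.032, 0.0, -0.034, 0.0, 20.0, 0.0], [0.039, 0.0, -0.038, 0.0, 23.3, 0.0], [0.046, 0.0, -0.042, 0.0, 26.7, 0.0], [0.054, 0.0, -0.045, 0.0, 30.0, 0.0], [0.062, 0.0, -0.047, 0.0, 33.3, 0.0], [0.069, 0.0, -0.049, 0.0, 36.7, 0.0], [0.077, 0.0, -0.05, 0.0, 40.0, 0.0]]
```

Request:
{"op": "carry_out", "data": {"rows": [[-0.058,0.03,0.05,0,0,0],[-0.058,0.03,0.1,0,0,0],[-0.058,0.03,0.14,0,0,0],[-0.058,0.03,0.17,0,0,0],[-0.058,0.03,0.197,0,0,0],[-0.058,0.03,0.197,0,0,0]]}}

```text
t: 3.35
tool_pos: [0.5787, -0.3183, 0.0495]
orientation: [-2.02, -2.398, 0.001]
force: [-0.8, -0.5, 0.7]
opening: 0.0929
gripper_force: 0.0
```

Request:
{"op": "carry_out", "data": {"rows": [[0,0,0,0,0,0],[0,0,0,0,0,0],[0,0,0,0,0,0],[0,0,0,0,0,0],[0,0,0,0,0,0],[0,0,0,0,0,0]], "jaw": 230, "force": 40}}

```text
t: 4.1
tool_pos: [0.5806, -0.3196, 0.0526]
orientation: [-2.024, -2.403, 0.0]
force: [0.7, 0.1, 0.4]
opening: 0.0377
gripper_force: 0.0
```

Still closing, so wait.

Request:
{"op": "carry_out", "data": {"rows": [[0,0,0,0,0,0],[0,0,0,0,0,0],[0,0,0,0,0,0],[0,0,0,0,0,0]]}}

```text
t: 4.6
tool_pos: [0.5806, -0.3197, 0.0526]
orientation: [-2.024, -2.402, 0.0]
force: [0.1, -0.3, -0.3]
opening: 0.0177
gripper_force: 40.0
```

Request:
{"op": "carry_out", "data": {"rows": [[0.004,0,-0.006,0,3.3,0],[0.008,0,-0.013,0,6.7,0],[0.014,0,-0.019,0,10,0],[0.019,0,-0.024,0,13.3,0],[0.025,0,-0.029,0,16.7,0],[0.032,0,-0.034,0,20,0],[0.039,0,-0.038,0,23.3,0],[0.046,0,-0.042,0,26.7,0],[0.054,0,-0.045,0,30,0],[0.062,0,-0.047,0,33.3,0],[0.069,0,-0.049,0,36.7,0],[0.077,0,-0.05,0,40,0]]}}

```text
t: 6.1
tool_pos: [0.5682, -0.2464, 0.1048]
orientation: [-1.642, -1.947, -0.598]
force: [0.3, 0.4, 0.1]
opening: 0.0111
gripper_force: 0.0
```

```bash
python3 - <<'E'
from h import *
s=robot.read_state();R=Ro.from_rotvec(s["orientation"]).as_matrix();G=s["tool_pos"]-.0188*R[:,2]
c,q=np.cos(F[2]),np.sin(F[2]);d=G-fx(F,(0,-41.4,46));y=-q*d[0]+c*d[1]
print("grip rel pivot y,z",y,d[2],np.hypot(y,d[2]),"ang rad",np.arctan2(d[2],-y)-np.arctan2(25.5,66.6),s["force"],s["opening"])
a=robot.read_camera("wrist")[:,:,::-1];b=robot.read_camera("side")[:,:,::-1][225:335,225:345]
cv2.imwrite("pics/l1.png",np.hstack([cv2.resize(a,(400,300)),cv2.resize(b,(400,300))]))
E
```

```text
grip rel pivot y,z -0.004252064663670998 0.07327250156147282 0.07339577330459893 ang rad 1.147166781499007 [0.28873585 0.42091571 0.06062504] 0.011050474676049284
```

View pics/l1.png

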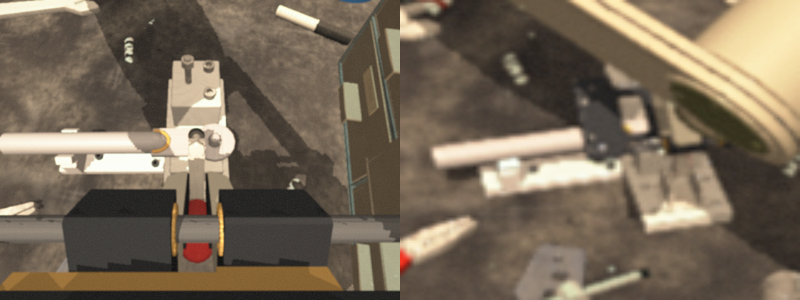

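The grip slipped off the handle. I'll open, back off and see where the lever stands.

Request:
{"op": "carry_out", "data": {"rows": [[0,0,0,0,0,0],[0,0,0,0,0,0],[0,0,0,0,0,0],[0,0,-0.03,0,0,0],[0,0,-0.08,0,0,0],[0,0,-0.1,0,0,0],[0,0,-0.1,0,0,0]], "jaw": 0}}

```text
t: 7.08
tool_pos: [0.5792, -0.3084, 0.1807]
orientation: [-1.641, -1.948, -0.597]
force: [0.6, -0.6, -0.9]
opening: 0.0745
gripper_force: 0.0
```

```bash
cat >> h.py <<'E'
def lev(a,dr=0):
    e=np.arctan2(25.5,66.6)+a;r=np.hypot(25.5,66.6)+dr
    return fx(F,(0,-41.4-r*np.cos(e),46+r*np.sin(e)))
E
python3 - <<'E'
from h import *
s=robot.read_state();W=cam("wrist",s);im=robot.read_camera("wrist")[:,:,::-1].copy()
for a in np.arange(0,1.2,.1):
    u=proj(W,lev(a))[0];print(round(a,1),np.round(u));cv2.circle(im,tuple(int(round(x)) for x in u),2,(0,255,0),-1)
cv2.imwrite("pics/l2.png",im)
for d in robot.outline_of("wrist","lever_grip")[:2]:print(d["conf"],d["pixel"])
E
```

```text
0.0 [275. 313.]
0.1 [275. 308.]
0.2 [275. 301.]
0.3 [275. 294.]
0.4 [275. 286.]
0.5 [275. 277.]
0.6 [275. 267.]
0.7 [275. 257.]
0.8 [275. 247.]
0.9 [275. 237.]
1.0 [275. 227.]
1.1 [275. 217.]
0.29 [171.8, 4.5]
```

View pics/l2.png

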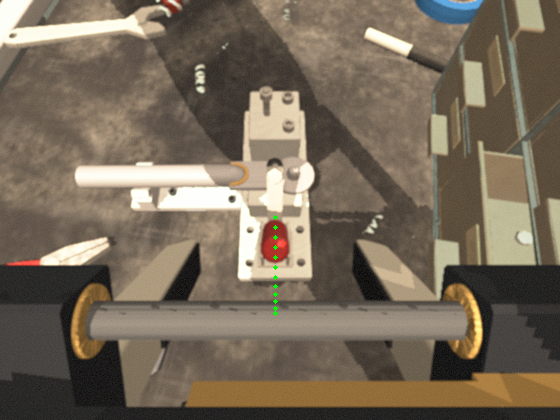

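The handle is at (275,243), so the lever stands at about 0.85 rad. I'll push it the rest of the way with closed fingers from the −y side.

```bash
python3 - <<'E'
from h import *
c,s=np.cos(F[2]),np.sin(F[2]);fy=np.array([-s,c,0]);ph=np.radians(60)
R=toolR(np.sin(ph)*fy+[0,0,-np.cos(ph)],(c,s,0))
A=lev(.85)-.035*fy+[0,0,.003]
row(A,R)
for a in (.85,.95,1.05,1.15,1.2):
    e=np.arctan2(25.5,66.6)+a;n=np.sin(e)*fy+[0,0,np.cos(e)]
    p=lev(a)-.0095*n;print(a,end=" ");row(p,R,A,R)
E
```

```text
row [np.float64(-0.0453), np.float64(0.0003), np.float64(0.0435)] [np.float64(-0.01), np.float64(19.97), np.float64(-0.03)] n>= 1.8659425391871087
0.85 row [np.float64(0.0076), np.float64(-0.0), np.float64(0.0257)] [np.float64(0.0), np.float64(0.0), np.float64(0.0)] n>= 0.42949361241782336
0.95 row [np.float64(0.0135), np.float64(-0.0), np.float64(0.0299)] [np.float64(0.0), np.float64(0.0), np.float64(0.0)] n>= 0.5243025460847156
1.05 row [np.float64(0.0189), np.float64(0.0), np.float64(0.0346)] [np.float64(0.0), np.float64(0.0), np.float64(0.0)] n>= 0.6304331650143378
1.15 row [np.float64(0.0239), np.float64(0.0), np.float64(0.0398)] [np.float64(0.0), np.float64(0.0), np.float64(0.0)] n>= 0.7422255068649021
1.2 row [np.float64(0.0262), np.float64(0.0), np.float64(0.0425)] [np.float64(0.0), np.float64(0.0), np.float64(0.0)] n>= 0.799215274623301
```

Request:
{"op": "carry_out", "data": {"rows": [[0,0,0,0,0,0],[-0.02,0,0,0,7,0],[-0.045,0,0.01,0,14,0],[-0.045,0,0.025,0,20,0],[-0.045,0,0.035,0,20,0],[-0.045,0,0.0435,0,20,0],[-0.045,0,0.0435,0,20,0],[-0.045,0,0.0435,0,20,0],[-0.045,0,0.0435,0,20,0],[-0.045,0,0.0435,0,20,0],[-0.045,0,0.0435,0,20,0]], "jaw": 255}}

```text
t: 8.55
tool_pos: [0.5797, -0.3137, 0.1172]
orientation: [-1.423, -1.69, -0.822]
force: [0.1, -0.1, 0.4]
opening: 0.0003
gripper_force: 0.0
```

Request:
{"op": "carry_out", "data": {"rows": [[0.004,0,0.013,0,0,0],[0.0076,0,0.0257,0,0,0],[0.0105,0,0.028,0,0,0],[0.0135,0,0.03,0,0,0],[0.016,0,0.032,0,0,0],[0.019,0,0.0346,0,0,0],[0.0215,0,0.037,0,0,0],[0.024,0,0.04,0,0,0]]}}

```text
t: 9.55
tool_pos: [0.572, -0.2698, 0.1157]
orientation: [-1.431, -1.69, -0.82]
force: [5.2, -29.0, -8.8]
opening: 0.0003
gripper_force: 15.3
```

```bash
python3 - <<'E'
from h import *
s=robot.read_state();print(s["t"],s["force"],s["q"],s["opening"]);W=cam("wrist",s);im=robot.read_camera("wrist")[:,:,::-1].copy()
for a in (.8,.9,1,1.15):
    u=proj(W,lev(a))[0];print(round(a,2),np.round(u))
b=robot.read_camera("side")[:,:,::-1][225:335,225:345];cv2.imwrite("pics/l3.png",np.hstack([cv2.resize(im,(480,360)),cv2.resize(b,(320,360))]))
E
```

```text
9.55 [  5.23045232 -29.02653881  -8.79019786] [-0.81618405  1.11215572  0.66788237  0.63980239  2.21136537 -0.82644524] 0.0002664566061501241
0.8 [276. 281.]
0.9 [276. 266.]
1 [275. 253.]
1.15 [275. 235.]
```

View pics/l3.png

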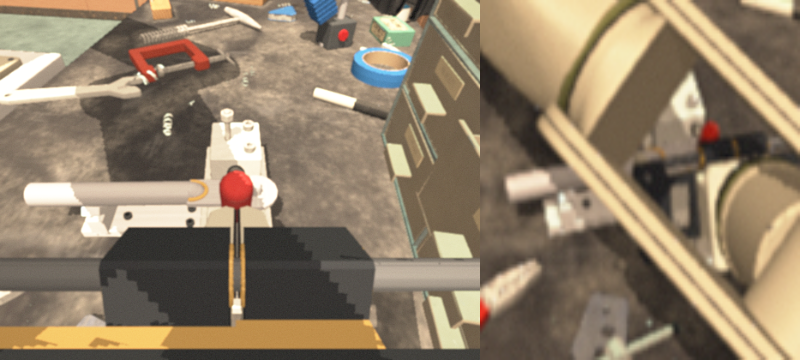

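The push force is now 29 N, well above the lever's 8 N, so it is at its stop. Next I'll retract, open and go above the tube.

```bash
python3 - <<'E'
from h import *
c,s=np.cos(F[2]),np.sin(F[2]);fy=np.array([-s,c,0])
row(fx(F,(-70,-110,290)),toolR((0,0,-1),-fy))
row(fx(F,(-88,25,230)),toolR((0,0,-1),-fy))
E
```

```text
row [np.float64(0.1236), np.float64(-0.0695), np.float64(-0.1336)] [np.float64(-46.31), np.float64(-46.49), np.float64(80.74)] n>= 9.72374253367477
row [np.float64(0.1401), np.float64(-0.0881), np.float64(0.0132)] [np.float64(-46.31), np.float64(-46.49), np.float64(80.74)] n>= 9.72374253367477
```

Request:
{"op": "carry_out", "data": {"rows": [[0,0,-0.05,0,0,0],[0.03,0,-0.1,0,0,0],[0.08,-0.03,-0.13,-4.6,-4.6,8.1],[0.124,-0.07,-0.134,-9.2,-9.3,16.2],[0.124,-0.07,-0.134,-14,-14,24],[0.124,-0.07,-0.134,-18.5,-18.6,32.3],[0.124,-0.07,-0.134,-23,-23.2,40.4],[0.124,-0.07,-0.134,-28,-28,48.6],[0.124,-0.07,-0.134,-32.4,-32.5,56.5],[0.124,-0.07,-0.134,-37,-37.2,64.6],[0.124,-0.07,-0.134,-41.7,-41.8,72.7],[0.124,-0.07,-0.134,-46.3,-46.5,80.7]], "jaw": 0}}

```text
t: 11.15
tool_pos: [0.5117, -0.3329, 0.2934]
orientation: [-3.08, -0.36, -0.05]
force: [-0.0, -0.3, 0.0]
opening: 0.0929
gripper_force: 0.0
```

```bash
python3 - <<'E'
from h import *
s=robot.read_state();print(s["t"],s["tool_pos"],s["q"])
c,k=np.cos(F[2]),np.sin(F[2]);fy=np.array([-k,c,0])
row(fx(F,(-88,25,210)),toolR((0,0,-1),-fy))
im=robot.read_camera("wrist")[:,:,::-1].copy();W=cam("wrist",s)
for a in (0.95,1.05,1.15):
    u=proj(W,np.array([lev(a),lev(a,23)]));print(a,u)
    cv2.line(im,*[tuple(int(round(x)) for x in v) for v in u],(0,255,0),1)
for q in [(-88,25,56),(18,25,53),(-188,25,45),(-31,25,48)]:
    cv2.circle(im,tuple(int(round(x)) for x in proj(W,fx(F,q))[0]),3,(0,255,0),1)
cv2.imwrite("pics/l4.png",im)
E
```

```text
11.15 [ 0.5117473  -0.33294862  0.29343647] [-0.69266533  0.1422339   1.34120983  0.05158746  1.66480105  0.65037977]
row [np.float64(-0.0124), np.float64(-0.132), np.float64(0.0879)] [np.float64(-2.14), np.float64(-2.05), np.float64(3.52)] n>= 2.54455216701619
0.95 [[233.02327246 114.57700148]
 [235.76661902 114.27258188]]
1.05 [[225.31331435 114.07275142]
 [224.863568   113.55692842]]
1.15 [[217.57431471 113.58069991]
 [213.89597641 112.85842416]]
```

View pics/l4.png

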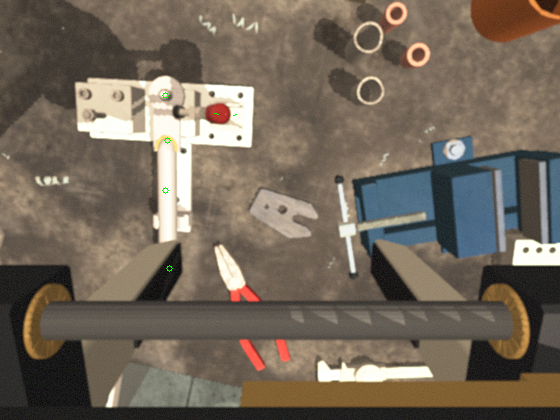

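The lever handle shows end-on at (218,113), which matches about 1.12–1.15 rad, and the part is still seated. Next I'll hover over the tube.

Request:
{"op": "carry_out", "data": {"rows": [[-0.003,-0.033,0,-2,-2,3.5],[-0.006,-0.08,0.02,-2,-2,3.5],[-0.0125,-0.12,0.05,-2,-2,3.5],[-0.0125,-0.132,0.088,-2,-2,3.5],[-0.0125,-0.132,0.088,-2,-2,3.5],[-0.0125,-0.132,0.088,-2,-2,3.5]]}}

```text
t: 11.95
tool_pos: [0.4716, -0.2042, 0.2108]
orientation: [-3.123, -0.277, -0.004]
force: [-0.0, -0.1, 0.6]
opening: 0.093
gripper_force: 0.0
```

```bash
python3 - <<'E'
from h import *
s=robot.read_state();print(s["t"],s["tool_pos"],s["q"])
c,k=np.cos(F[2]),np.sin(F[2]);fy=np.array([-k,c,0])
row(fx(F,(-88,25,24.5)),toolR((0,0,-1),-fy))
im=robot.read_camera("wrist")[:,:,::-1].copy();W=cam("wrist",s)
robot.outline_of
for n in ["stay_end"]:
  for d in robot.outline_of("wrist",n)[:1]:
    m=d["pixels"].astype(np.uint8);print(d["conf"],m.sum())
    im[m>0]=im[m>0]//2+np.array([0,0,100],np.uint8)
for q in [(-88,14,45),(-88,36,45),(18,25,53),(-31,25,48),(38.5,25,48),(18,4.5,48),(18,45.5,48)]:
    u=proj(W,fx(F,q))[0];print(q,np.round(u,1));cv2.circle(im,tuple(int(round(x)) for x in u),3,(0,255,0),1)
cv2.imwrite("pics/g1.png",im)
E
```

```text
11.95 [ 0.47161662 -0.20416197  0.21075824] [-0.51338674 -0.09904118  1.73441767  0.00685539  1.50803467  0.87975675]
row [np.float64(-0.0004), np.float64(0.0007), np.float64(0.1863)] [np.float64(-0.37), np.float64(-0.17), np.float64(0.36)] n>= 2.980143626315989
0.61 6927
(-88, 14, 45) [287.2 188.8]
(-88, 36, 45) [263.7 188.7]
(18, 25, 53) [275.9  67.1]
(-31, 25, 48) [275.7 126.5]
(38.5, 25, 48) [276.1  41.9]
(18, 4.5, 48) [300.   67.9]
(18, 45.5, 48) [252.   67.7]
```

View pics/g1.png

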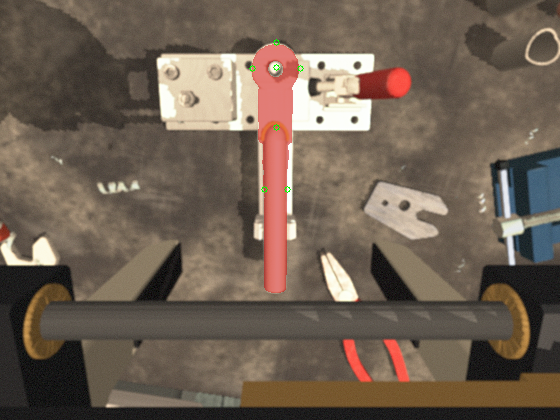

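The part outline matches the model, with the eye at (276,67) and the tube at (275,190). Descend and grip.

Request:
{"op": "carry_out", "data": {"rows": [[0,0.001,0.05,-0.4,-0.2,0.4],[0,0.001,0.1,-0.4,-0.2,0.4],[0,0.001,0.14,-0.4,-0.2,0.4],[0,0.001,0.17,-0.4,-0.2,0.4],[0,0.001,0.186,-0.4,-0.2,0.4],[0,0.001,0.186,-0.4,-0.2,0.4]]}}

```text
t: 12.8
tool_pos: [0.4712, -0.2032, 0.023]
orientation: [-3.13, -0.266, 0.004]
force: [-0.0, 0.2, 0.0]
opening: 0.093
gripper_force: 0.0
```

Request:
{"op": "carry_out", "data": {"rows": [[0,0,0,0,0,0],[0,0,0,0,0,0],[0,0,0,0,0,0],[0,0,0,0,0,0],[0,0,0,0,0,0],[0,0,0,0,0,0],[0,0,0,0,0,0],[0,0,0,0,0,0],[0,0,0,0,0,0],[0,0,0,0,0,0],[0,0,0,0,0,0]], "jaw": 255, "force": 50}}

```text
t: 14.18
tool_pos: [0.471, -0.202, 0.0231]
orientation: [-3.129, -0.266, 0.004]
force: [-0.9, 5.5, 2.8]
opening: 0.0208
gripper_force: 50.0
```

```bash
python3 - <<'E'
from h import *
s=robot.read_state();print(s)
E
```

```text
{'t': 14.175, 'q': array([-5.05015864e-01,  8.90030115e-02,  1.90874290e+00, -3.41596793e-04,
        1.14657391e+00,  8.96087173e-01]), 'dq': array([-0.00084905, -0.00139046,  0.00114739, -0.00010737,  0.00152271,
       -0.00071195]), 'joint_torque': array([-2.25819983e+00, -4.69882679e+01, -4.37088597e+01, -1.32939108e+00,
       -1.26038343e+00, -4.28773987e-02]), 'tool_pos': array([ 0.47104372, -0.20203978,  0.0230523 ]), 'orientation': array([-3.12901634, -0.26634769,  0.00383025]), 'force': array([-0.87956423,  5.51840648,  2.79509805]), 'wrist_torque': array([ 0.91295943,  0.14316433, -0.01838264]), 'gripper_force': 50.00077843666077, 'opening': 0.020825605423324265}
```

Request:
{"op": "carry_out", "data": {"rows": [[0,0,-0.006,0,0,0],[0,0,-0.014,0,0,0],[0,0,-0.024,0,0,0],[0,0,-0.036,0,0,0],[0,0,-0.06,0,0,0],[0,0,-0.1,0,0,0],[0,0,-0.15,0,0,0],[0,0,-0.19,0,0,0],[0,0,-0.22,0,0,0],[0,0,-0.22,0,0,0]]}}

```text
t: 15.42
tool_pos: [0.4732, -0.2038, 0.2469]
orientation: [3.126, 0.266, 0.005]
force: [0.8, 0.3, -1.9]
opening: 0.0208
gripper_force: 50.0
```

```bash
python3 - <<'E'
from h import *
s=robot.read_state();print(s["t"],s["tool_pos"],s["force"],s["opening"],s["gripper_force"])
R=Ro.from_rotvec(s["orientation"]).as_matrix();G=s["tool_pos"]
im=robot.read_camera("wrist")[:,:,::-1].copy();cv2.imwrite("pics/lift.png",im);W=cam("wrist",s)
# part frame in tool: px=tool x, py=-tool y, pz=-tool z; origin at tool z offset -(45-23.05)mm
P=lambda q:G+R@np.array([q[0],-q[1],-q[2]-.02195])
for d in robot.outline_of("wrist","stay_end")[:1]:
    m=d["pixels"]; print(d["conf"],m.sum())
    ys,xs=np.nonzero(m);print("top row",ys.min(),"mean col at top20",xs[ys<ys.min()+60].mean())
    for r in range(ys.min(),ys.max(),25): x=xs[ys==r];print(r,x.min(),x.max())
for q in [(.1265,0,.003),(.106,.0205,.003),(.106,-.0205,.003),(.106,0,.003),(.06,0,.011),(.03,.011,0),(.03,-.011,0)]:print(q,proj(W,P(q))[0].round(1))
E
```

```text
15.425 [ 0.47321912 -0.20378688  0.24692477] [ 0.77315976  0.34053618 -1.89170356] 0.0207848776174249 50.00063896179199
0.56 22790
top row 0 mean col at top20 275.9319258089976
0 219 332
25 223 329
50 235 316
75 236 316
100 237 316
125 237 315
150 238 314
175 239 314
200 249 303
225 250 302
250 251 302
275 252 301
300 255 298Traceback (most recent call last):
  File "<stdin>", line 10, in <module>
    return umr_minimum(a, axis, None, out, keepdims, initial, where)
ValueError: zero-size array to reduction operation minimum which has no identity
```

```bash
cat >> h.py <<'E'
def ring(im,box):
    x0,y0,x1,y1=box;c=im[y0:y1,x0:x1].astype(int)
    m=((c.min(2)>175)).astype(np.uint8)
    cs,_=cv2.findContours(m,cv2.RETR_EXTERNAL,cv2.CHAIN_APPROX_NONE)
    k=max(cs,key=cv2.contourArea);e=cv2.fitEllipse(k);return (e[0][0]+x0,e[0][1]+y0),e[1],e[2],m
E
python3 - <<'E'
from h import *
T,S=cam("top"),cam("side")
a=ring(cv2.imread("pics/top0.png"),(182,158,210,186));b=ring(cv2.imread("pics/side0.png"),(296,146,326,175))
print(a[:3],b[:3])
r=tri([(T,a[0]),(S,b[0])]);print(r.x,r.fun)
for r in a[3]:print("".join(".#"[v] for v in r))
print([onplane(c,u[0],.14) for c,u in((T,a),(S,b))])
s=robot.read_state();R=Ro.from_rotvec(s["orientation"]).as_matrix();G=s["tool_pos"];W=cam("wrist",s)
P=lambda q:G+R@np.array([q[0],-q[1],-q[2]-.02195])
for q in [(.106,.0205,.003),(.106,-.0205,.003),(.106,0,.003),(.08,.015,.003),(.08,-.015,.003),(.06,0,.011),(.03,.011,0),(.03,-.011,0)]:print(q,proj(W,P(q))[0].round(1))
im=cv2.imread("pics/lift.png");print(im[0:230:6,276].tolist())
# two ways: predicted pixel of mask widths
lh=fx(F,(0,0,0))
hx=np.array([np.cos(np.radians(28)),np.sin(np.radians(28)),0])
print(R)
L=np.array([.607,.252,.14])
# standoff view pose: tool down, x along hx, TCP above-left of lens
row(L-.17*hx+np.array([.47,-.88,0])*.0+[0,0,.16],toolR((0,0,-1),np.cross([0,0,-1],hx)))
E
```

```text
((194.7202262878418, 171.11257457733154), (14.452157974243164, 15.332444190979004), 96.29832458496094) ((306.6062717437744, 160.56665515899658), (5.939492702484131, 6.829179763793945), 168.8276824951172)
[0.60333691 0.25331293 0.13513562] [ 0.11160484  1.26714325  1.33123902 -0.45874896]
............................
............................
............................
............................
............................
............................
..........######............
........##########..........
.......############.........
.......####.....####........
......###........####.......
......###.........###.......
.....####.........###.......
.....###..........###.......
.....####.........###.......
.....####.........###.......
......##..........###.......
......####.......###........
.......#####...#####........
........###########.........
..........#######...........
............................
............................
............................
............................
............................
............................
............................
[... 613 characters left out ...]
1, 246], [223, 239, 246], [224, 240, 247], [223, 240, 247], [222, 240, 247], [222, 240, 246], [220, 239, 245], [140, 181, 219], [106, 223, 245], [141, 159, 180], [138, 156, 173], [127, 145, 163], [139, 157, 174], [142, 158, 176], [139, 157, 176], [134, 152, 170], [133, 149, 169], [132, 150, 169], [135, 151, 169], [131, 150, 166], [127, 147, 164], [130, 149, 167], [129, 150, 168], [131, 147, 166]]
[[ 9.85649133e-01  1.68793655e-01 -2.11860287e-03]
 [ 1.68793240e-01 -9.85651410e-01 -3.74270294e-04]
 [-2.15137836e-03  1.12933485e-05 -9.99997686e-01]]
row [np.float64(0.0488), np.float64(-0.3721), np.float64(-0.0575)] [np.float64(-0.02), np.float64(0.12), np.float64(-18.28)] n>= 6.074258253117278
```

```bash
python3 - <<'E'
from h import *
hx=np.array([np.cos(np.radians(28)),np.sin(np.radians(28)),0]);ty=np.cross([0,0,-1],hx);L=np.array([.606,.252,.14])
row(L+.11*ty-.02*hx+[0,0,.14],toolR((0,0,-1),ty))
E
```

```text
row [np.float64(0.2248), np.float64(-0.3148), np.float64(-0.0379)] [np.float64(-0.02), np.float64(0.12), np.float64(-18.28)] n>= 6.2196105788881715
```

Request:
{"op": "carry_out", "data": {"rows": [[0,-0.03,-0.02,0,0,0],[0.02,-0.08,-0.038,0,0,-4],[0.05,-0.13,-0.038,0,0,-8],[0.08,-0.18,-0.038,0,0,-12],[0.11,-0.23,-0.038,0,0,-16],[0.15,-0.27,-0.038,0,0,-18.3],[0.168,-0.296,-0.038,0,0,-18.3],[0.168,-0.296,-0.038,0,0,-18.3],[0.168,-0.296,-0.038,0,0,-18.3],[0.168,-0.296,-0.038,0,0,-18.3]]}}

```text
t: 16.77
tool_pos: [0.5869, 0.1161, 0.2803]
orientation: [3.049, 0.759, -0.004]
force: [0.7, -0.5, -2.2]
opening: 0.0209
gripper_force: 50.0
```

```bash
python3 - <<'E'
from h import *
s=robot.read_state();print(s["t"],s["tool_pos"],s["orientation"],s["opening"],s["gripper_force"])
im=robot.read_camera("wrist")[:,:,::-1].copy();cv2.imwrite("pics/c1.png",im)
W=cam("wrist",s);print("pred lens",proj(W,[.606,.252,.14]))
for n in ["lens","camera_stand"]:
  for d in robot.outline_of("wrist",n)[:2]:
    ys,xs=np.nonzero(d["pixels"]);print(n,d["conf"],d["pixel"],xs.min(),xs.max(),ys.min(),ys.max())
t=robot.read_camera("top")[:,:,::-1].copy();cv2.imwrite("pics/t1.png",t)
for n in ["lens","camera_stand","stay_end"]:
  for d in robot.outline_of("top",n)[:1]: print("top",n,d["conf"],d["pixel"])
E
```

```text
16.775 [0.58687635 0.11613041 0.28032612] [ 3.04859991  0.75861951 -0.00449533] 0.02085597095088004 49.99910831451416
pred lens [[137.28761412  96.6817383 ]]
lens 0.91 [149.7, 72.1] 107 187 8 123
lens 0.73 [192.9, 260.3] 130 220 219 264
camera_stand 0.63 [155.9, 57.5] 107 203 0 123
camera_stand 0.5 [493.4, 285.5] 394 559 247 361
top stay_end 0.5 [242.7, 179.1]
```

Request:
{"op": "carry_out", "data": {"rows": [[0.03,0,-0.02,0,0,0],[0.06,0,-0.03,0,0,0],[0.06,0,-0.03,0,0,0],[0.06,0,-0.03,0,0,0]]}}

```text
t: 17.62
tool_pos: [0.6383, 0.1443, 0.3094]
orientation: [3.048, 0.759, -0.014]
force: [-11.1, -5.2, -2.3]
opening: 0.0209
gripper_force: 50.0
```

```bash
python3 - <<'E'
from h import *
s=robot.read_state();print(s["t"],s["tool_pos"],s["orientation"],s["dq"].round(3))
np.save("c2.npy",np.r_[s["tool_pos"],s["orientation"]])
im=robot.read_camera("wrist")[:,:,::-1].copy();cv2.imwrite("pics/c2.png",im)
W=cam("wrist",s);print("pred lens",proj(W,[.606,.252,.14]))
for n in ["lens","camera_stand"]:
  for d in robot.outline_of("wrist",n)[:2]:
    ys,xs=np.nonzero(d["pixels"]);print(n,d["conf"],d["pixel"],xs.min(),xs.max(),ys.min(),ys.max())
a=cv2.resize(im[30:230,50:250],(600,600),interpolation=cv2.INTER_CUBIC)
b=cv2.resize(cv2.imread("pics/top0.png")[140:190,170:220],(200,200),interpolation=cv2.INTER_CUBIC)
o=np.zeros((600,800,3),np.uint8);o[:,:600]=a;o[:200,600:]=b;cv2.imwrite("pics/c2v.png",o)
E
```

```text
17.625 [0.63833248 0.14434989 0.30939856] [ 3.04778491  0.75945163 -0.01391907] [-0.003 -0.009  0.007  0.002 -0.005 -0.001]
pred lens [[156.10289818 162.56754056]]
camera_stand 0.87 [170.2, 109.9] 130 211 50 182
```

View pics/c2v.png

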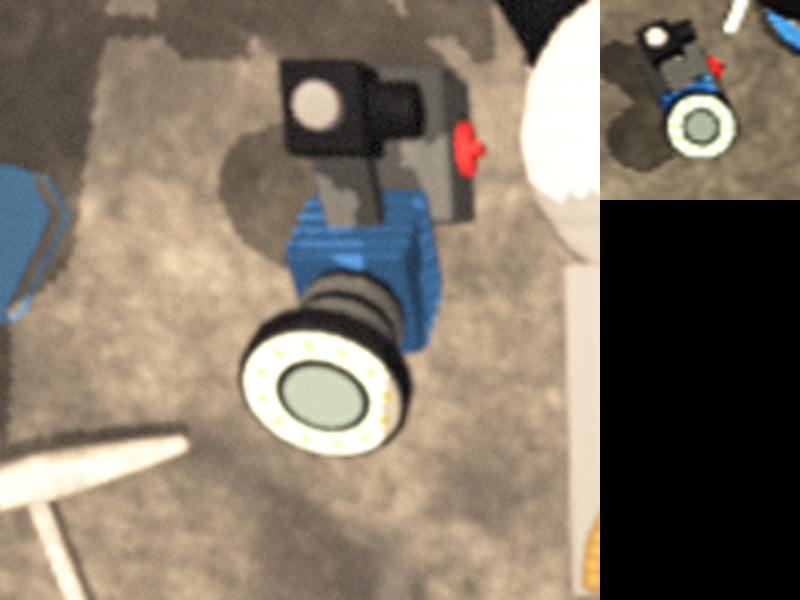

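The view shows the lens glass at (157.3,162.0), 1 px from the prediction, and the post top at (155.3,65). The foot edges run parallel to tool x. The force reading shows the part or the arm touching something ahead, so I'll back off straight away.

Request:
{"op": "carry_out", "data": {"rows": [[-0.04,0,0,0,0,0],[-0.09,0,0,0,0,0],[-0.14,0,0,0,0,0],[-0.16,0,0,0,0,0],[-0.16,0,0,0,0,0]]}}

```text
t: 18.4
tool_pos: [0.4987, 0.0699, 0.3119]
orientation: [3.048, 0.759, -0.0]
force: [0.7, -0.2, -2.2]
opening: 0.0206
gripper_force: 50.0
```

```bash
python3 - <<'E'
from h import *
s=robot.read_state();print(s["t"],s["tool_pos"],s["orientation"],s["force"],s["opening"],s["gripper_force"])
R=Ro.from_rotvec(s["orientation"]).as_matrix();G=s["tool_pos"];W=cam("wrist",s)
im=robot.read_camera("wrist")[:,:,::-1].copy();cv2.imwrite("pics/c3.png",im)
for r in (im,cv2.imread("pics/lift.png")):
    print([int(i) for i in np.nonzero(np.abs(np.diff(r[:,276].astype(int).sum(1)))>45)[0]][:25])
    for y in (40,80,120,160,230):
        x=np.nonzero(np.abs(np.diff(r[y,200:350].astype(int).sum(1)))>60)[0]+200;print(y,x.tolist())
a=cv2.imread("pics/lift.png")[0:320,215:340].astype(np.float32).mean(2);b=im[0:320,215:340].astype(np.float32).mean(2)
print("phase",cv2.phaseCorrelate(a[40:],b[40:],cv2.createHanningWindow((125,280),cv2.CV_32F)))
T,S=cam("top"),cam("side");v=np.load("c2.npy");W2=cam("wrist",dict(tool_pos=v[:3],orientation=v[3:]))
# mount y bias correction 1.3 mm
Rt=Ro.from_rotvec(v[3:]).as_matrix();W2b=(W2[0],W2[1],W2[2]-W2[1]@(Rt@[0,-.0013,0]))
for w in (W2,W2b):
    l=tri([(T,(195.,171.5)),(S,(309.9,159.5)),(w,(157.3,162.0))]);p=tri([(T,(184.2,149.4)),(S,(331,156.9)),(w,(155.3,65))])
    print(l.x,l.fun.round(1),p.x,p.fun.round(1),np.degrees(np.arctan2(*(p.x-l.x)[[1,0]])),np.linalg.norm((p.x-l.x)[:2]),onplane(w,(157.3,162),.14))
E
```

```text
18.4 [0.49868865 0.06986119 0.31186203] [ 3.04822066e+00  7.59081993e-01 -2.93332446e-04] [ 0.7198213  -0.17495779 -2.20181185] 0.02059316947713297 49.95941162109375
[17, 18, 19, 53, 54, 55, 91, 92, 93, 99, 100, 184, 185, 299, 300, 301, 337, 338, 339, 340, 379, 380, 381, 382, 406]
40 [232, 233, 234, 313, 314, 315, 339, 343, 344, 345, 346, 347]
80 [222, 223, 224, 255, 256, 257, 289, 290, 291, 323, 324, 325]
120 [237, 311]
160 [200, 201, 238, 305, 306, 310, 311, 312]
230 [207, 208, 209, 210, 213, 214, 215]
[27, 28, 29, 130, 131, 132, 140, 299, 300, 301, 337, 338, 339, 340, 379, 380, 381, 382, 405, 406, 417]
40 [228, 229, 230, 320, 321, 322]
80 [214, 218, 225, 232, 233, 235, 236, 315, 316, 346]
120 [212, 233, 234, 236, 237, 314, 316, 317, 339, 340, 341, 342, 346, 347, 348]
160 [237, 299, 303]
230 [249]
phase ((-0.9186555541797645, 52.68428479997611), 0.25530469163258873)
[0.60661889 0.25165814 0.13823406] [ 0.2 -0.5 -0.9  0.   0.  -0.1] [0.68291295 0.29241739 0.1198622 ] [-0.2 -0.9 -0.4  0.4 -0.   0.1] 28.11286455055908 0.08649912523732577 [0.60700885 0.25122047 0.14      ]
[0.60615523 0.25263851 0.13841713] [-0.1 -0.3 -1.1 -0.2  0.2 -0.2] [0.68240476 0.29340134 0.11999947] [-0.6 -0.7 -0.6  0.2  0.1  0.1] 28.128858507333746 0.08646155244863615 [0.60639828 0.25236893 0.14      ]
```

The bump shifted the part in the hand: the eye is now about 20 mm further back and lower. I'll fit the part's pose in the hand from wrist edges.

```bash
cat > fit.py <<'E'
from h import *
def curves():
    C=[]
    th=np.radians(np.arange(-115,116,5));C+= [((.106+.0205*np.cos(a),.0205*np.sin(a),.003),(np.cos(a),np.sin(a),0)) for a in th]
    th=np.radians(np.arange(0,360,15));C+= [((.106+.00675*np.cos(a),.00675*np.sin(a),.003),(np.cos(a),np.sin(a),0)) for a in th]
    for x in np.arange(.068,.088,.003):
        for s in(1,-1):C.append(((x,.015*s,.003),(0,s,0)))
    return [np.array(v) for v in zip(*C)]
def tubepts():
    return np.arange(-.05,.045,.006)
def fitpart(im,x0,bias=-.0013,roll=True,verbose=1):
    m=robot.camera_model("wrist");M=np.array(m["mount"]);M[1,3]+=bias
    K=(m["fx"],m["fy"],m["cx"],m["cy"]);Mi=np.linalg.inv(M)
    def pj(X):
        c=X@Mi[:3,:3].T+Mi[:3,3];return np.column_stack([K[0]*c[:,0]/c[:,2]+K[2],K[1]*c[:,1]/c[:,2]+K[3]])
    g=cv2.GaussianBlur(im.astype(np.float32).sum(2),(0,0),1.0)
    P,N=curves();D=np.diag([1.,-1,-1])  # part axes in tool when undisturbed
    cam=M[:3,3]
    def pose(p): return D@Ro.from_euler("xyz",[p[5],p[3],p[4]]).as_matrix(),np.array([p[0],p[1],p[2]])
    def pts(p):
        R,t=pose(p);X=P@R.T+t;Y=(P+N*1e-3)@R.T+t
        ax=R[:,0];A,B=[],[]
        for s in(1,-1):
            for x in tubepts():
                o=t+ax*x;v=cam-o;v-=ax*(v@ax);d=np.linalg.norm(v);v/=d
                w=np.cross(ax,v)*s;sa=.011/d;n=v*sa+w*np.sqrt(1-sa*sa);A.append(o+.011*n);B.append(o+.011*n+1e-3*w)
        return pj(np.vstack([X,A])),pj(np.vstack([Y,B]))
    p=np.array(x0,float);act=[0,1,2,3,4]+([5] if roll else [])
    for it in range(12):
        u,v=pts(p);n=v-u;n/=np.linalg.norm(n,axis=1)[:,None];h=14 if it<3 else (8 if it<6 else 4);ds=np.arange(-h,h+.1,.5)
        S=u[:,None]+ds[None,:,None]*n[:,None]
        I=cv2.remap(g,S[...,0].astype(np.float32),S[...,1].astype(np.float32),cv2.INTER_LINEAR)
        G=np.abs(np.gradient(I,axis=1))*(1-.5*(np.abs(ds)/h))
        k=G.argmax(1);ok=(G.max(1)>12)&(S[...,1].min(1)>3)&(u[:,1]<262)&(u[:,1]>4)
        tgt=u+n*ds[k][:,None]
        def f(z):
            q=p.copy();q[act]=z;a,_=pts(q)
            r=((a-tgt)*n).sum(1)[ok]
            return np.r_[r,(q[1])/5e-4,q[4]/.01,q[5]/.03]
        s=least_squares(f,p[act],loss="soft_l1",x_scale=[.01,.01,.01,.1,.1]+([.1] if roll else []));p[act]=s.x
    r=f(p[act])[:-3]
    if verbose:print("pose",p.round(4),"deg",np.degrees(p[3:]).round(2),"rms",np.sqrt(np.mean(r**2)).round(2),"med",np.median(abs(r)).round(2),ok.sum(),len(ok))
    return p,pose(p),u,ok
E
python3 - <<'E'
from fit import *
fitpart(cv2.imread("pics/lift.png"),[0,0,-.022,0,0,0])
im=cv2.imread("pics/c3.png")
for x0 in ([-.02,0,-.02,.12,0,0],[-.02,0,-.015,-.1,0,0]):
    p,_,u,ok=fitpart(im,x0)
p,_,_,_=fitpart(im,[-.02,0,-.02,.12,0,0],roll=False)
E
```

```text
pose [-0.0002  0.     -0.0202  0.0221  0.0014  0.002 ] deg [1.27 0.08 0.11] rms 0.39 med 0.06 44 117
pose [-0.0219 -0.     -0.0193  0.0852  0.0072 -0.0273] deg [ 4.88  0.41 -1.57] rms 0.45 med 0.03 88 117
pose [-0.0219 -0.     -0.0189  0.0836  0.0069 -0.0245] deg [ 4.79  0.39 -1.41] rms 0.46 med 0.06 88 117
pose [-0.0219 -0.     -0.0187  0.0812  0.0075  0.    ] deg [4.65 0.43 0.  ] rms 0.46 med 0.03 88 117
```

The fit works (0.4 px rms). On the lift picture, where the part's pose is known, it reads +1.3° pitch and +1.7 mm in z, so I'll treat that as calibration bias and subtract it. Now compute the goal pose.

```bash
cat > goal.py <<'E'
from h import *
def lensR(yaw=28.1):
    y=np.radians(yaw);h=np.array([np.cos(y),np.sin(y),0]);Z=np.array([0,0,1.])
    lz=-.5*h+np.sqrt(.75)*Z;lx=np.sqrt(.75)*h+.5*Z;return np.column_stack([lx,np.cross(lz,lx),lz])
L=np.array([.6062,.2524,.140]);D=np.diag([1.,-1,-1])
def goal(p,back=0.):  # p: x,y,z (m), pitch,yaw,roll (deg) of part in tool
    RL=lensR();Rpt=D@Ro.from_euler("xyz",np.radians([p[5],p[3],p[4]])).as_matrix()
    O=L+RL@np.array([-.057,0,.124+back]);Rt=RL@Rpt.T;return O-Rt@np.array(p[:3]),Rt
PART=[-.0217,0,-.0205,3.7,.33,-.7]
E
python3 - <<'E'
from goal import *
print(robot.read_state()["q"])
for b in (.06,0):
    g=goal(PART,b);print(g[0]);row(*g)
print(goal(PART)[1])
E
```

```text
[ 3.81811785e-02 -1.49628562e-01  1.59876369e+00 -1.03680804e-04
  1.69279478e+00  1.12044931e+00]
[0.50740747 0.19977196 0.26583345]
row [np.float64(0.0679), np.float64(-0.1106), np.float64(0.0458)] [np.float64(0.82), np.float64(33.72), np.float64(0.05)] n>= 3.1520171053515926
[0.53387127 0.21390231 0.21387192]
row [np.float64(0.098), np.float64(-0.1106), np.float64(0.0977)] [np.float64(0.82), np.float64(33.72), np.float64(0.05)] n>= 3.1520171053515926
[[ 0.73699402  0.47212828  0.48366797]
 [ 0.38609575 -0.88142222  0.27207526]
 [ 0.55477012 -0.01377569 -0.83188963]]
```

Request:
{"op": "carry_out", "data": {"rows": [[0,-0.02,0,0,4,0],[0.01,-0.05,0.01,0.2,9,0],[0.025,-0.08,0.02,0.4,15,0],[0.04,-0.1,0.03,0.6,21,0],[0.055,-0.11,0.04,0.8,27,0],[0.068,-0.1105,0.046,0.8,33.7,0],[0.075,-0.1105,0.058,0.8,33.7,0],[0.083,-0.1105,0.072,0.8,33.7,0],[0.091,-0.1105,0.086,0.8,33.7,0],[0.098,-0.1105,0.0975,0.8,33.7,0],[0.098,-0.1105,0.0975,0.8,33.7,0],[0.098,-0.1105,0.0975,0.8,33.7,0]], "jaw": 255, "force": 60}}

```text
t: 19.95
tool_pos: [0.5338, 0.214, 0.2138]
orientation: [-2.783, -0.695, -0.834]
force: [0.6, 0.9, -1.8]
opening: 0.0207
gripper_force: 60.0
```

```bash
python3 - <<'E'
from goal import *
import fit
s=robot.read_state();print(s["t"],s["force"],s["opening"],s["q"].round(3));row(*goal(PART))
im=robot.read_camera("wrist")[:,:,::-1].copy();cv2.imwrite("pics/f1.png",im)
p,_,_,_=fit.fitpart(im,[-.0219,0,-.019,.085,0,0])
R=Ro.from_rotvec(s["orientation"]).as_matrix()
Rpt=D@Ro.from_euler("xyz",np.radians([PART[5],PART[3],PART[4]])).as_matrix()
X=lambda q:s["tool_pos"]+R@(np.array(PART[:3])+Rpt@np.array(q))
for c in("top","side"):
    i=robot.read_camera(c)[:,:,::-1];cv2.imwrite(f"pics/{c}_f1.png",i);C=cam(c)
    for q in [(-.1,0,0),(.126,0,0),(.106,0,0),(.057,0,-.004)]:print(c,q,proj(C,X(q))[0].round(1))
    print("lens",proj(C,L)[0].round(1))
    for d in robot.outline_of(c,"stay_end")[:2]:
        ys,xs=np.nonzero(d["pixels"]);print(c,round(d["conf"],2),d["pixel"],d["pixels"].sum(),xs.min(),xs.max(),ys.min(),ys.max())
E
```

```text
19.95 [ 0.645669    0.89675023 -1.78233922] 0.020667869482362815 [ 0.167 -0.509  2.172  0.236  0.934  1.161]
row [np.float64(0.0001), np.float64(0.0002), np.float64(-0.0001)] [np.float64(-0.05), np.float64(0.13), np.float64(0.07)] n>= 0.014538373205839726
pose [-0.0209  0.0002 -0.026   0.1476  0.0083 -0.0351] deg [ 8.46  0.47 -2.01] rms 0.51 med 0.01 85 117
top (-0.1, 0, 0) [223.6 228. ]
top (0.126, 0, 0) [184.8 156.4]
top (0.106, 0, 0) [188.5 163.2]
top (0.057, 0, -0.004) [197.2 179.1]
lens [194.9 171. ]
top 0.56 [193.6, 175.4] 371 181 204 157 190
side (-0.1, 0, 0) [255.2 168. ]
side (0.126, 0, 0) [308.9 119.9]
side (0.106, 0, 0) [304.2 124.2]
side (0.057, 0, -0.004) [293.1 135.4]
lens [308.9 158.9]
side 0.72 [269.8, 152.3] 292 254 308 120 168
```

```bash
cat > sfit.py <<'E'
from goal import *
# silhouette line check in an outside view: part edges vs image edges; params: pose of part in world near lens goal
def edges(C,im,R,t,xs,kind,h=5,sig=.8):
    K,Rc,tc=C;cam=-Rc.T@tc;g=cv2.GaussianBlur(im.astype(np.float32),(0,0),sig)
    ax=R[:,0];U=[];Nn=[]
    for s in(1,-1):
        for x in xs:
            if kind=="tube":
                o=t+ax*x;v=cam-o;v-=ax*(v@ax);v/=np.linalg.norm(v);w=np.cross(ax,v)*s;a=o+.011*w
            u=proj(C,np.array([a,a+1e-3*w]));n=u[1]-u[0];U.append(u[0]);Nn.append(n/np.linalg.norm(n))
    U,Nn=np.array(U),np.array(Nn);ds=np.arange(-h,h+.01,.25);S=U[:,None]+ds[None,:,None]*Nn[:,None]
    I=cv2.remap(g,S[...,0].astype(np.float32),S[...,1].astype(np.float32),cv2.INTER_CUBIC)
    G=np.linalg.norm(np.gradient(I,axis=1),axis=2)*np.exp(-(ds/3)**2/2);k=G.argmax(1)
    return U,ds[k],G.max(1)
E
python3 - <<'E'
from sfit import *
# reference: initial picture, part in fixture
c,k=np.cos(F[2]),np.sin(F[2]);R0=np.array([[c,-k,0],[k,c,0],[0,0,1]]);t0=fx(F,(-88,25,45))
xs=np.arange(-.096,.056,.008)
s=robot.read_state();Rt=Ro.from_rotvec(s["orientation"]).as_matrix()
Rpt=D@Ro.from_euler("xyz",np.radians([PART[5],PART[3],PART[4]])).as_matrix();R1=Rt@Rpt;t1=s["tool_pos"]+Rt@np.array(PART[:3])
for name,f,R,t in [("side","side0",R0,t0),("top","top0",R0,t0),("side","side_f1",R1,t1),("top","top_f1",R1,t1)]:
    U,d,g=edges(cam(name),cv2.imread(f"pics/{f}.png"),R,t,xs,"tube");n=len(xs)
    print(f);print(" +",d[:n].tolist(),"\n -",d[n:].tolist(),"\n g",g[:n].round().astype(int).tolist(),g[n:].round().astype(int).tolist())
    o=proj(cam(name),np.array([t,t+R[:,0]*.01,t+[0,0,.01]]));print(" px/10mm along",(o[1]-o[0]).round(2),"up",(o[2]-o[0]).round(2))
E
```

```text
side0
 + [-1.0, -0.5, -1.0, -0.5, 0.75, 0.5, -0.25, -0.75, 0.5, 0.25, 0.5, 1.0, 1.5, 1.0, -1.5, 1.0, 2.25, 2.0, 2.25] 
 - [-0.25, 0.25, 0.0, 0.5, 0.75, 0.5, 1.0, 0.75, 1.0, 0.75, 1.0, 0.75, 1.25, 0.75, 0.5, 1.0, 0.5, 0.25, -0.25] 
 g [11, 12, 13, 13, 12, 12, 9, 12, 14, 13, 15, 16, 19, 19, 15, 20, 17, 25, 11] [9, 12, 13, 15, 16, 16, 17, 17, 17, 18, 25, 30, 28, 29, 28, 28, 27, 16, 8]
 px/10mm along [ 3.64 -0.56] up [-0.09 -2.74]
top0
 + [-0.25, -0.75, -1.25, -0.75, -1.25, -0.75, 1.75, 1.5, -1.25, -1.5, -0.25, -0.75, -0.25, -0.75, -1.0, -0.75, -1.0, -0.75, 0.5] 
 - [0.25, -0.25, 0.25, -0.25, 1.25, 0.75, 1.25, 1.75, 1.25, 0.75, -1.0, -1.25, -1.75, -1.25, -1.75, -1.25, -0.75, -1.25, -0.75] 
 g [14, 15, 14, 16, 17, 12, 15, 12, 16, 13, 24, 27, 26, 27, 23, 26, 22, 23, 9] [17, 18, 17, 15, 13, 9, 11, 10, 12, 14, 15, 13, 13, 12, 13, 14, 16, 14, 11]
 px/10mm along [-0.62 -3.08] up [ 0.56 -0.51]
side_f1
 + [-2.25, -2.5, -1.75, -2.0, -1.25, -1.5, -2.0, -2.25, -2.75, -0.5, -1.0, -1.25, -0.5, -0.75, -1.0, -1.25, -1.25, -1.0, -0.25] 
 - [1.25, 1.0, 1.25, 0.75, 0.75, 1.25, 0.25, 0.5, 1.0, 0.25, 0.5, 0.75, 1.0, 0.5, 0.75, 0.75, 0.25, 0.5, 1.0] 
 g [14, 13, 16, 21, 21, 23, 18, 14, 14, 7, 6, 7, 11, 12, 7, 4, 5, 14, 15] [29, 34, 28, 24, 24, 19, 20, 20, 19, 13, 6, 7, 17, 20, 20, 18, 18, 17, 18]
 px/10mm along [ 2.38 -2.13] up [-0.06 -2.83]
top_f1
 + [0.0, 1.0, -1.5, -0.75, 3.0, -1.5, -1.75, 0.5, 2.0, 5.0, 2.25, 3.0, -0.25, 1.75, -1.25, -0.75, -0.5, -1.25, 1.5] 
 - [-1.5, -0.5, -1.75, 0.25, 1.5, -3.75, 2.0, 0.25, 4.5, 4.25, 1.5, 1.0, 1.75, 2.5, -0.5, 1.5, 1.25, 1.75, 2.5] 
 g [2, 3, 4, 9, 6, 10, 2, 1, 1, 1, 5, 9, 8, 15, 8, 17, 15, 8, 15] [1, 1, 2, 4, 9, 3, 2, 1, 2, 3, 1, 3, 9, 9, 11, 12, 15, 11, 18]
 px/10mm along [-1.7  -3.15] up [-0.59 -0.8 ]
```

```bash
cat > joint.py <<'E'
from goal import *
from fit import curves
def samples(C,R,t,xs,plate):
    cam=-C[1].T@C[2];ax=R[:,0];A,B=[],[]
    for s in(1,-1):
        for x in xs:
            o=t+ax*x;v=cam-o;v-=ax*(v@ax);v/=np.linalg.norm(v);w=np.cross(ax,v)*s;A.append(o+.011*w);B.append(A[-1]+1e-3*w)
    if plate!="wrist":
        for a in np.radians(np.arange(0,360,20)):
            w=R@np.array([0,np.cos(a),np.sin(a)]);o=t-ax*.1
            u=proj(C,np.array([o,o+.011*w,o-.01*ax]))
            if (u[1]-u[0])@(u[2]-u[0])>0: A.append(o+.011*w);B.append(A[-1]+1e-3*w)
    if plate!="side":
        P,N=curves();A=np.vstack([A,P@R.T+t]);B=np.vstack([B,(P+1e-3*N)@R.T+t])
    u,v=proj(C,np.array(A)),proj(C,np.array(B));n=v-u;return u,n/np.linalg.norm(n,axis=1)[:,None]
def joint(views,s,p0,free,prior,sd,its=10,verbose=1):
    Rt=Ro.from_rotvec(s["orientation"]).as_matrix();T0=s["tool_pos"]
    def pose(p):
        return Rt@D@Ro.from_euler("xyz",np.radians([p[5],p[3],p[4]])).as_matrix(),T0+Rt@np.array(p[:3])/1e3
    p=np.array(p0,float);prior=np.array(prior,float);sd=np.array(sd,float)
    for it in range(its):
        O=[]
        for name,C,im,xs,b,w in views:
            g=cv2.GaussianBlur(im.astype(np.float32),(0,0),.8);u,n=samples(C,*pose(p),xs,name)
            u=u+b;h=5 if name!="wrist" else (10 if it<4 else 5);ds=np.arange(-h,h+.1,.25);S=(u[:,None]+ds[None,:,None]*n[:,None]).astype(np.float32)
            G=np.linalg.norm(np.gradient(cv2.remap(g,S[...,0],S[...,1],cv2.INTER_LINEAR),axis=1),axis=2)*np.exp(-(ds/(h*.6))**2/2)
            ok=(G.max(1)>5)&(S[...,1].min(1)>1)
            if name=="wrist": ok&=u[:,1]<262
            O.append((ok,u+n*ds[G.argmax(1)][:,None],n))
        def f(z):
            q=p.copy();q[free]=z;r=[]
            for (name,C,im,xs,b,w),(ok,tg,n) in zip(views,O):
                u,_=samples(C,*pose(q),xs,name);u=u+b
                if len(u)!=len(tg): u=np.resize(u,tg.shape)
                e=((u-tg)*n).sum(1)[ok]*w;r.append(np.sign(e)*np.sqrt(2*(np.sqrt(1+e*e)-1)))
            return np.r_[np.concatenate(r),((q-prior)/sd)]
        p[free]=least_squares(f,p[free],x_scale=sd[free]).x
    if verbose:
        print(p.round(2),[ (v[0],int(o[0].sum()),float(np.abs(((samples(v[1],*pose(p),v[3],v[0])[0]+v[4]-o[1])*o[2]).sum(1)[o[0]]).mean().round(2))) for v,o in zip(views,O) if len(samples(v[1],*pose(p),v[3],v[0])[0])==len(o[1])])
    return p
E
python3 - <<'E'
from joint import *
s=robot.read_state();z=np.zeros(2)
Wm=cam("wrist",s);Rt=Ro.from_rotvec(s["orientation"]).as_matrix();Wb=(Wm[0],Wm[1],Wm[2]-Wm[1]@(Rt@[0,-.0013,0]))
i=lambda n:cv2.imread(f"pics/{n}.png")
xo=np.arange(-.095,-.03,.006);xt=np.r_[xo]
w=("wrist",Wb,i("f1"),np.arange(-.03,.045,.006),z,1.);sd_=("side",cam("side"),i("side_f1"),np.r_[xo,np.arange(.02,.05,.006)],z,2.);tp=("top",cam("top"),i("top_f1"),np.arange(.02,.05,.006),z,2.)
p0=[-21.7,0,-20.5,3.7,.33,-.7];free=list(range(6));sd=[10,.5,5,5,.4,1.];pr=[-21.7,0,-20.5,4,.3,0]
for v in ([w],[sd_],[sd_,tp],[w,sd_],[w,sd_,tp]): joint(v,s,p0,free,pr,sd)
joint([w,sd_,tp],s,[-21,0,-25,8,.3,0],free,pr,sd)
# reference: initial pictures, fictitious tool pose with part per F
c,k=np.cos(F[2]),np.sin(F[2]);Rf=np.array([[c,-k,0],[k,c,0],[0,0,1]]);Rt0=Rf@D
s0=dict(orientation=Ro.from_matrix(Rt0).as_rotvec(),tool_pos=fx(F,(-88,25,45)))
joint([("side",cam("side"),i("side0"),xo,z,2.)],s0,[0]*6,free,[0]*6,[10,5,5,5,.5,.01])
# lift reference for the wrist view
sl=dict(tool_pos=np.array([.47322,-.20379,.24692]),orientation=np.array([3.126,.266,.005]))
C=cam("wrist",sl);R=Ro.from_rotvec(sl["orientation"]).as_matrix();C=(C[0],C[1],C[2]-C[1]@(R@[0,-.0013,0]))
joint([("wrist",C,i("lift"),np.arange(-.03,.045,.006),z,1.)],sl,[0,0,-22,0,0,0],free,[0,0,-22,0,0,0],[10,.5,5,5,.4,1.])
E
```

```text
[-2.115e+01 -1.000e-02 -2.440e+01  7.720e+00  3.800e-01 -6.300e-01] [('wrist', 85, 0.43)]
[-21.41  -0.07 -25.27   5.78   0.27   0.11] [('side', 40, 0.48)]
[-22.56  -0.94 -24.35   6.52   0.38   0.22] [('side', 39, 0.52), ('top', 95, 0.52)]
[-21.36  -0.   -24.01   7.23   0.4   -0.57] [('wrist', 85, 0.43), ('side', 39, 0.53)]
[-21.89  -0.28 -24.41   6.69   0.27  -0.89] [('wrist', 85, 0.59), ('side', 39, 0.49), ('top', 95, 0.64)]
[-21.85  -0.35 -24.17   6.62   0.24  -0.9 ] [('wrist', 85, 0.58), ('side', 39, 0.45), ('top', 95, 0.65)]
[ 0.54 -0.71 -0.44  0.93 -0.02  0.  ] [('side', 24, 0.38)]
[ -0.32  -0.12 -20.61   1.32  -0.05   0.08] [('wrist', 47, 0.4)]
```

The joint fit agrees across the cameras: pitch about 5.8° and z about −24.3 mm after bias correction. That also matches a pivot about the pads. Correct the pose.

```bash
sed -i 's/^PART=.*/PART=[-.0216,0,-.0243,5.8,.3,-.4]/' goal.py; python3 - <<'E'
from goal import *
s=robot.read_state();print(s["t"]);row(*goal(PART))
E
```

```text
20.2
row [np.float64(0.0007), np.float64(0.0001), np.float64(0.0033)] [np.float64(-0.31), np.float64(2.15), np.float64(0.02)] n>= 0.20306075062166087
```

Request:
{"op": "carry_out", "data": {"rows": [[0.0004,0,0.0017,-0.15,1,0],[0.0007,0,0.0033,-0.3,2.15,0],[0.0007,0,0.0033,-0.3,2.15,0],[0.0007,0,0.0033,-0.3,2.15,0],[0.0007,0,0.0033,-0.3,2.15,0]]}}

```text
t: 20.82
tool_pos: [0.5357, 0.2151, 0.2113]
orientation: [-2.765, -0.687, -0.888]
force: [-0.7, 0.8, -2.4]
opening: 0.0206
gripper_force: 60.0
```

```bash
python3 - <<'E'
from joint import *
s=robot.read_state();z=np.zeros(2);print(s["t"],s["force"],s["gripper_force"]);row(*goal(PART))
Wm=cam("wrist",s);Rt=Ro.from_rotvec(s["orientation"]).as_matrix();Wb=(Wm[0],Wm[1],Wm[2]-Wm[1]@(Rt@[0,-.0013,0]))
im={n:robot.read_camera(n)[:,:,::-1].copy() for n in("wrist","side","top")}
for n in im: cv2.imwrite(f"pics/{n}_f2.png",im[n])
xo=np.arange(-.095,-.03,.006)
w=("wrist",Wb,im["wrist"],np.arange(-.03,.045,.006),z,1.);sd_=("side",cam("side"),im["side"],np.r_[xo,np.arange(.02,.05,.006)],z,2.);tp=("top",cam("top"),im["top"],np.arange(.02,.05,.006),z,2.)
p0=[-21.6,0,-24.3,5.8,.3,-.4];free=list(range(6));sd=[10,.5,5,5,.4,1.];pr=[-21.7,0,-23,5,.3,0]
for v in ([w],[sd_],[w,sd_,tp]):
    p=joint(v,s,p0,free,pr,sd)
    R=Rt@D@Ro.from_euler("xyz",np.radians([p[5],p[3],p[4]])).as_matrix();t=s["tool_pos"]+Rt@(p[:3]/1e3)
    RL=lensR();print("  weld in lens mm",(RL.T@(t+R@[.057,0,-.004]-L)*1e3).round(1),"rot err deg",Ro.from_matrix(RL.T@R).as_rotvec(degrees=True).round(1))
for d in robot.outline_of("wrist","camera_stand")[:1]:print(d["conf"],d["pixel"])
E
```

```text
20.825 [-0.72746668  0.77289387 -2.4332616 ] 59.958255887031555
row [np.float64(0.0004), np.float64(0.0002), np.float64(-0.0004)] [np.float64(-0.03), np.float64(0.04), np.float64(0.01)] n>= 0.0094418947894374
[-20.95  -0.1  -25.79   8.38   0.32  -0.62] [('wrist', 90, 0.5)]
  weld in lens mm [-1.000e-01  3.000e-01  1.185e+02] rot err deg [-0.2  2.6  0.1]
[-21.72  -0.03 -24.44   5.67   0.28   0.05] [('side', 41, 0.44)]
  weld in lens mm [ -0.5   0.3 119.8] rot err deg [ 0.5 -0.1 -0. ]
[-22.07  -0.15 -23.76   6.39   0.35  -1.19] [('wrist', 90, 0.62), ('side', 41, 0.42), ('top', 96, 0.63)]
  weld in lens mm [ -0.8   0.4 118.4] rot err deg [-0.8  0.6  0.1]
```

The part is within about 1 mm and 1° of the goal and held still, so I'll hand in.

```bash
python3 -c "
from plant import robot
print(abs(robot.read_state()['dq']).max());print(robot.close_job())"
```

```text
0.002303747895162532
the job is handed in; nothing more can be done
None
```

I pushed the lever up to its stop, lifted the part straight off its pin, and handed the job in at about 21 s with the part held still over the lens. By the camera fits the joint is within about 2 mm of the 120 mm point and the plate within about 1–2° of square, but while carrying it I bumped something unidentified with about 12 N, which slid the part about 20 mm in the grip, and I allowed for that in the final pose.

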